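Start a run of the ultrasonic cleaner in the key shop

ROBOT

A 7-joint arm with a two-finger parallel gripper is mounted at the origin on the work surface. World frame = base frame: x ahead of the robot, y to its left, z up, the work surface at z = 0. Lengths are in m, angles in rad, forces in N, time in s.
With the tool pointing down it reaches from about 0.4 to 0.925 m from the base axis. Payload 4.1 kg.
Tool frame: the origin (TCP) lies at the very end of the fingers, on their centre line; the grasp point (between the pads) lies 19 mm behind it (hold_point_z is the distance from the TCP to the grasp point, in m); z points along the fingers, y is the line along which they close (so a half turn about z gives the same grasp; the last joint's range is limited). The gripper opens to 85 mm and grips with 20 to 120 N. Pads are 22 mm wide; open, the fingers measure 114 mm over their backs; the gripper's body (76 mm by 85 mm) begins 54 mm behind the grasp point. The pads swing forward as they close: fully open they stand 13 mm farther back than shut.
Start: joints at [1.211, 0.398, 0.045, 1.537, -0.019, 1.207, -0.051], TCP at [0.168, -0.628, 0.201] pointing down, gripper open.
Joint ranges: [-2.82, 2.82], [-0.49, 2.23], [-1.37, 1.46], [0, 2.46], [-1.36, 4.5], [0.23, 2], [-2.94, 2.94]. Speed limits (rad/s): [2.57, 2.57, 3.14, 3.14, 3.14, 3.14, 3.14].

INTERFACE

Orientations are given as [roll, pitch, yaw] about the fixed x, y, z axes, in that order (R = Rz(yaw) Ry(pitch) Rx(roll)).
In Python, from station import * gives the robot as it stands. The module is installed in compiled form; this text tells all that it offers.
- The arm moves only by the shell command python3 -m crank 'ROWS' [FORCE]. ROWS is JSON, a list of rows, each a list of 3 entries, a list of its own where there are three numbers: the shift along the tool's x, y, z as a fraction of full scale, then the turn, a rotation vector about the tool's x, y, z as a fraction of full scale, then the opening, from 0 (shut) to 1 (fully open). In form: [[[dx, dy, dz], [rx, ry, rz], claw], ...]. A call has 1 to 5 rows; each row is the pose to reach, as a shift and turn from the pose commanded when the call began, along the tool's axes at that moment, turning the shorter way round; what a row does not reach only later rows make up. Full scale, the value 1, is 30 cm for a shift and 2 pi rad for a turn. A row lasts 1/8 s, in which the tool goes at most 62.5 mm and 10.7 degrees, less where a joint would pass 70% of its speed; a pose out of reach is approached as far as the arm can. A call with a number of a shift or a turn outside -1 to 1 is refused whole. A call with a gripper value outside its range is refused whole. The fingers move at their own pace and stop on an object; FORCE is the grip in N (left out, the last holds). Time passes only in rows, so rows that repeat a pose let the fingers close. It gives the time, the measured TCP pose, the force, the opening and the grip force at its end, in the units of the state.
- get_obs(): the state, without advancing time (a new reading comes with each control period).
- read_camera(name): name is "scene" or "top" or "wrist"; returns a dict with "color" (384x512x3 uint8, red, green, blue), "fovy" (degrees; the focal length in pixels is half the picture's height over the tangent of half this angle, whatever the lens; pixels are square), "cx", "cy" (the principal point, pixels), "extrinsics" (4x4, takes a point from world to camera coordinates). Camera axes: x right, y up, looking along -z (the intrinsics and any distortion apply to the point x, -y, -z); pixel columns grow to the right and rows downward; lengths in m; the calibration is good to about 2 mm. A picture is of the moment at which its call begins. There is no depth.
- close_job(): hands the job in; it is judged then, once.
Trained networks look in a picture, given as the dict that the camera call returned (one of the last four; its "shot" number tells which), for a name from the list of things; names that differ only in an ending like _2 or _b are one class to them, and where a whole thing is asked for, a point or a joint stands for the part that bears it (a point fixed in the world has none). Each returns a list of dicts, best first, with "score" (0 to 1); they miss things now and then, are a little off and sometimes report something else, mostly with a low value. They report only what shows in the picture. A call takes as long as a camera call. They do not tell look-alikes from the thing itself.
- outline_of(picture, thing): "pixels" (384x512 bool, what is visible of it) and "pixel" ([column, row] in pixels, amid what is visible of it).
- pinpoint(picture, thing): "pixel" ([column, row] in pixels: a listed point, or the origin of a listed thing).
The state is a dict: "clock": time; "q": joint angles; "joint_vel": joint speeds; "tau": joint torques, N m; "eef_pos": TCP position; "tcp_rot": TCP orientation; "wrist_force": force on the tool from outside, world axes, zero at the start; "wrist_torque": the same for the moment, N m; "gripper_width": opening from 0.0 (shut) to 1.0 (fully open); "finger_force": force on a finger pad.
Only numpy, scipy, OpenCV 4.12 (cv2) and the standard library are available. Lean on these libraries where they do the work, as an engineer would, in place of code of your own. Each camera call takes 0.05 s, during which the arm holds its last target. There are 200 camera calls.

TASK

Start an eight-minute run of the ultrasonic cleaner. Put its lid on so that it sits flat in the tank mouth, setting it down gently; then wind the clockwork timer clockwise past its top mark on to its end stop until you feel the stop just begin to give, without straining it, turn back to the eight-minute mark and let go. Leave the other things on the bench as they stand.

Things in the scene. Friction and masses are not known exactly. Their poses are not given: they have to be found in the camera images.
- lid_handle (a point): Centre of the black bar handle of the loose lid: 56 mm long (lid x), 16 thick (lid y), 28 high, on the middle of a steel plate 172 (x) by 162 (y), 4 thick, with a lip 10 mm deep below it (142 by 132 outside) that it stands on. This point is 14 mm above the plate's top, 28 above the lip's foot. z up. 0.24 to 0.4 kg. Half a turn makes no difference.
- cleaner: White ultrasonic cleaner fixed to the bench, 200 mm deep (x), 320 wide (y), with a flat deck 190 mm above the bench; origin at the middle of its underside. x points away from the robot, y to its left, z up. Open tank in the left half of the deck, clockwork timer in the right half.
- tank_mouth (a point): Centre of the tank's rectangular mouth at deck height; cleaner's axes. Mouth 150 mm (x) by 140 mm (y). With the lid on, lid x along this x, the lip hangs in the mouth with 4 mm play all round, the plate lies flat on the deck and lid_handle is 18 mm above this point.
- dial_center (a point): Where the timer's upright axis meets the deck, 165 mm right (-y) of tank_mouth; cleaner's axes. Round it a dial plate of 50 mm radius has eleven black lines, 0 to 10 minutes clockwise from above, 20 degrees a minute: 0 at +100 degrees from cleaner x (anticlockwise positive), 5 at 0, 8 at -60, 10 (top mark) at -100. Lines 0, 5 and 10 are longer.
- knob_grip (a point): On the timer's axis, 20 mm above the deck, where to grip the black fluted round knob: 46 mm diameter, from 4.5 to 32 mm above the deck, on a flat skirt 64 mm wide whose top is 5.5 mm above it. x points along its white pointer line, z up. Clockwise winds it at 0.06 to 0.09 N m; back takes less. It stays where it is left. Starts between 2 and 7 minutes.
- pointer_tip (a point): Outer end of the knob's pointer line, 33.5 mm from the axis, 4.5 mm above the deck; turns with the knob.
- mark_8 (a point): Inner end of the eight-minute line, 33.5 mm from the axis, 4.5 mm above the deck: where pointer_tip must end.
- mark_10 (a point): Inner end of the ten-minute line, the top mark, at the same radius and height as mark_8.
- stop_spring (a joint): How far the timer's sprung end stop has given, rad. The stop lies 5 to 41 degrees past the top mark, differs from unit to unit and cannot be seen. Reads 0 until the knob is on the stop and turned with 0.12 N m (preload), then 2 N m more per rad: 0.02 at 0.16 N m, 0.15 at 0.42 N m. Begins to give at 0.01; above 0.15 it is strained. Springs back to 0.
- padlock_center (a point): Middle of a brass padlock standing on the bench to the right of the cleaner, 22 by 40 mm, 62 tall with its shackle. Bystander.
- lock_cylinder_center (a point): Middle of a steel door-lock cylinder lying on the bench to the left of the cleaner, 62 mm long, 17 wide, 32 tall. Bystander.
- oil_bottle_center (a point): 60 mm up the axis of a grey oil bottle, 48 mm in diameter, 130 tall, standing left of the cleaner. Bystander.
Not all that is in view belongs to the job. Of the things that look like the part that bears lid_handle, the middle-sized one is meant.

How it is judged:
On the way, in this order (a step that is already met when the one before it is completed fails the run):
1. the lid sits flat in the tank mouth (horizontal distance between lid_handle and tank_mouth below 0.009 m and z of lid_handle in the frame of tank_mouth between 0.0155 and 0.0205 m and angle between lid_handle's own z axis and vertical below 0.03 rad), for 0.2 s.
2. the timer is wound past its top mark on to its end stop and the stop begins to give (value of joint stop_spring above 0.01 rad).
At the end, for the whole second after the job is handed in: The lid sits flat in the tank mouth (handle centre within 9 mm of the mouth's centre, plate on the deck within 2.5 mm, tilt below 0.03 rad) and the timer's pointer stands at the eight-minute mark within 8 degrees (0.4 minute; 4.7 mm at the pointer's tip) (all of step 1 and distance between pointer_tip and mark_8 below 0.0047 m); the robot touches nothing.
It fails at once if the timer's end stop is strained (pressed in by more than 0.15 rad, 0.42 N m) (value of joint stop_spring above 0.15 rad).
It fails at once if the lid is dropped or slammed on to the cleaner (it comes down on the tank mouth faster than 0.5 m/s, a fall of 13 mm) (horizontal distance between lid_handle and tank_mouth below 0.03 m and z of lid_handle in the frame of tank_mouth below 0.06 m and linear speed of lid above 0.5 m/s).
It fails at once if the padlock, the lock cylinder or the oil bottle is displaced by more than 20 mm (distance of any of padlock_center, lock_cylinder_center, oil_bottle_center from where it was at the start of the episode above 0.02 m).
It also fails if it takes over 69 s, if anything falls off the work surface, if the arm or the gripper's body presses on something with over 40 N, if the wrist force passes 120 N, or if a joint passes its speed limit or range.

## Working session

There is one attempt and no reset: what is moved stays moved. The work goes in short steps, Python scripts to look and compute and a shell command to move; the robot and the scene stay as the last step left them, time stands still between calls to the robot, and variables do not carry over. Pictures are saved under pics/ and viewed, at most 10 in all, crops included, and the job is handed in when it is done.

```bash
mkdir -p pics
cat > h.py <<'E'
from station import *
import numpy as np, cv2
from scipy.spatial.transform import Rotation as R
def ray(p,px):
    f=p["color"].shape[0]/2/np.tan(np.radians(p["fovy"])/2)
    E=np.array(p["extrinsics"]); Rm=E[:3,:3]; c=-Rm.T@E[:3,3]
    d=Rm.T@np.array([(px[0]-p["cx"])/f,-(px[1]-p["cy"])/f,-1]); return c,d/np.linalg.norm(d)
def atz(p,px,z):
    c,d=ray(p,px); return c+d*(z-c[2])/d[2]
def save(p,n): cv2.imwrite(f"pics/{n}.png",p["color"][:,:,::-1])
def proj(p,X):
    f=p["color"].shape[0]/2/np.tan(np.radians(p["fovy"])/2)
    E=np.array(p["extrinsics"]); c=E[:3,:3]@np.array(X)+E[:3,3]
    return np.array([p["cx"]+f*c[0]/-c[2],p["cy"]-f*c[1]/-c[2]])
def tri(obs):
    A=np.zeros((3,3));b=np.zeros(3)
    for c,d in obs:
        P=np.eye(3)-np.outer(d,d);A+=P;b+=P@c
    return np.linalg.solve(A,b)
E
python3 - <<'E'
from h import *
np.set_printoptions(precision=4,suppress=True)
o=get_obs(); print(o)
for n in("scene","top"):
    p=read_camera(n); save(p,n+"0"); print(n,p["fovy"],p["cx"],p["cy"],[k for k in p if k not in("color",)],ray(p,(256,192)))
    if 'distortion' in p: print(p['distortion'])
    for t in("lid_handle","cleaner","tank_mouth","dial_center","knob_grip","pointer_tip","mark_8","mark_10","padlock_center","oil_bottle_center","lock_cylinder_center"):
        print(t,[(np.round(r["pixel"],1),round(r["score"],2)) for r in pinpoint(p,t)][:4])
E
```

```text
{'clock': 0.0, 'q': array([ 1.211 ,  0.3992,  0.045 ,  1.5379, -0.0187,  1.2069, -0.0507]), 'joint_vel': array([ 0.0002, -0.0012, -0.0009, -0.0023, -0.0003,  0.0002,  0.0005]), 'tau': array([ -0.0006, -47.5129,   1.364 , -25.4224,   0.0115,   0.0096,
         0.    ]), 'eef_pos': array([ 0.1674, -0.6273,  0.1999]), 'tcp_rot': array([-3.1396,  0.0002,  0.2609]), 'wrist_force': array([-0.3696, -0.2142, -0.494 ]), 'wrist_torque': array([0.0207, 0.0002, 0.0361]), 'finger_force': 0.0, 'gripper_width': 1.0017366173787505}
scene 43.644065323977514 249.198377965985 194.81936875555536 ['fovy', 'cx', 'cy', 'extrinsics', 'shot'] (array([1.6511, 0.2079, 1.2723]), array([-0.7249, -0.1687, -0.6679]))
lid_handle [(array([107.6, 223.7]), 0.71), (array([213.8, 170.1]), 0.67), (array([190.6, 206.7]), 0.58)]
cleaner [(array([287.2, 258.9]), 0.64)]
tank_mouth [(array([310.5, 225.2]), 0.98), (array([385.1, 241.4]), 0.59)]
dial_center [(array([262. , 220.2]), 0.57), (array([248.3, 222.3]), 0.27)]
knob_grip [(array([260.4, 214.5]), 0.84), (array([312.6, 225.5]), 0.39)]
pointer_tip [(array([264.5, 225. ]), 
[... 504 characters left out ...]
2242, -0.1022,  1.5592]), array([ 0.1413,  0.0021, -0.99  ]))
lid_handle [(array([373.5, 153.3]), 0.85), (array([306.9, 190.5]), 0.68), (array([311.7, 248.9]), 0.59)]
cleaner [(array([217.8, 160.9]), 0.84)]
tank_mouth [(array([193. , 150.4]), 0.78)]
dial_center [(array([237.6, 145.4]), 0.59)]
knob_grip [(array([235.8, 143.4]), 0.6)]
pointer_tip [(array([232.7, 137.3]), 0.65)]
mark_8 [(array([249.1, 144.5]), 0.69), (array([243.9, 141.1]), 0.62)]
mark_10 [(array([249.1, 144.5]), 0.69), (array([243.9, 141.1]), 0.62)]
padlock_center [(array([280.5, 141.6]), 0.52)]
oil_bottle_center [(array([142.3, 162.3]), 0.65)]
lock_cylinder_center [(array([140.1, 194.4]), 0.43), (array([308.8, 191.4]), 0.25)]
```

View pics/top0.png

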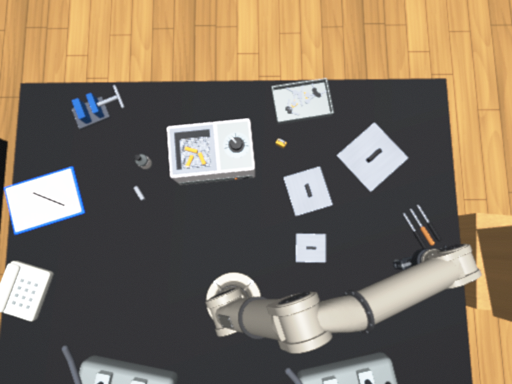

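View pics/scene0.png

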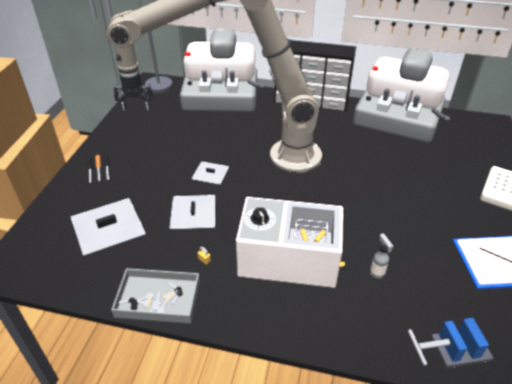

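The top view shows three lids; the middle-sized one has its handle at about (307,190), (191,207) in the scene view. The cleaner is at (213,150) with its knob at (237,144). The padlock is at (281,142) and the bottle at (142,160).

Run:
```python
from h import *
np.set_printoptions(precision=4,suppress=True)
S=read_camera("scene");T=read_camera("top")
def t(n,a,b):
    X=tri([ray(S,a),ray(T,b)]); print(n,X,"reproj",proj(S,X)-a,proj(T,X)-b,"r",np.hypot(X[0],X[1]))
t("lid",(190.6,206.7),(306.9,190.5))
t("mouth",(310.5,225.2),(193,150.4)); t("knob",(260.4,214.5),(235.8,143.4)); t("cleaner",(287.2,258.9),(217.8,160.9))
t("padlock",(205.8,254.7),(280.5,141.6));t("oil",(378.8,261.9),(142.3,162.3))
print("mouth z.19",atz(S,(310.5,225.2),.19),atz(T,(193,150.4),.19),"knob z.21",atz(S,(260.4,214.5),.21),atz(T,(235.8,143.4),.21),"lid z.028",atz(S,(190.6,206.7),.028),atz(T,(306.9,190.5),.028))
for cam,P in(("S",S),("T",T)):
  for thing,z in(("lid_handle",.014),("tank_mouth",.19),("cleaner",.19)):
    try:
      for r in outline_of(P,thing):
        c=cv2.findContours(r["pixels"].astype(np.uint8),cv2.RETR_EXTERNAL,cv2.CHAIN_APPROX_NONE)[0]
        c=max(c,key=cv2.contourArea)[:,0,:]
        w=np.array([atz(P,q,z)[:2] for q in c],np.float32)
        print(cam,thing,r["score"],r["pixel"],cv2.minAreaRect(w*1000))
    except Exception as e: print(thing,e)
```

```text
lid [ 0.4469 -0.3166  0.0374] reproj [1.5912 0.1693] [ 1.3805 -0.4017] r 0.5477197928963696
mouth [0.5837 0.1377 0.1856] reproj [ 0.5111 -0.0276] [ 0.418  -0.0692] r 0.5997469315970088
knob [ 0.6011 -0.0239  0.2124] reproj [-0.5876 -0.0108] [-0.4812  0.1068] r 0.6015899618289287
cleaner [0.5832 0.0671 0.0022] reproj [-0.8883  0.0083] [-0.6956  0.1343] r 0.5870359727884239
padlock [ 0.6559 -0.2014  0.0341] reproj [-1.2447 -0.1084] [-0.9591  0.2681] r 0.6861687901991024
oil [0.5694 0.3704 0.0556] reproj [ 0.593  -0.0673] [ 0.4717 -0.048 ] r 0.6792521814872822
mouth z.19 [0.5885 0.1364 0.19  ] [0.5823 0.1385 0.19  ] knob z.21 [ 0.5983 -0.0226  0.21  ] [ 0.6022 -0.0255  0.21  ] lid z.028 [ 0.4383 -0.3267  0.028 ] [ 0.4467 -0.3121  0.028 ]
S lid_handle 0.8 [194.4, 209.3] ((443.1862487792969, -317.2134094238281), (174.88323974609375, 158.96881103515625), 16.95647621154785)
S lid_handle 0.69 [211.8, 172.4] ((208.34002685546875, -322.7221374511719), (127.3805923461914, 124.69163513183594), 88.21552276611328)
S lid_handle 0.67 [107.2, 224.4] ((585.00927734375, -598.743408203125), (213.7052612
[... 269 characters left out ...]
125, 322.64080810546875), 5.8281073570251465)
T lid_handle 0.84 [307.4, 188.8] ((448.718994140625, -316.4239501953125), (171.32965087890625, 162.00296020507812), 16.376461029052734)
T lid_handle 0.84 [371.4, 153.9] ((592.34375, -597.1821899414062), (212.30868530273438, 226.6342010498047), 40.89775848388672)
T lid_handle 0.62 [312.6, 246.7] ((210.78372192382812, -321.9344787597656), (120.39824676513672, 119.16264343261719), 88.49353790283203)
T tank_mouth 0.85 [210.4, 151.6] ((577.8430786132812, 72.92047882080078), (230.7564239501953, 318.559814453125), 4.9413909912109375)
T cleaner 0.95 [213.9, 150.7] ((578.76953125, 72.77191162109375), (237.44036865234375, 323.095703125), 4.455016613006592)
```

```bash
cat >> h.py <<'E'
def go(x,y,z,yaw):
    """shift (fractions) and turn (fractions) for tool-down target from the present pose"""
    o=get_obs(); Rm=R.from_euler("xyz",o["tcp_rot"]); 
    d=Rm.inv().apply(np.array([x,y,z])-o["eef_pos"])
    w=(Rm.inv()*R.from_euler("xyz",[np.pi,0,yaw])).as_rotvec()
    print("t",o["clock"],"pos",np.round(o["eef_pos"],4),"rot",np.round(o["tcp_rot"],4),"q7",round(o["q"][6],3)); print("shift",np.round(d/.3,4),"turn",np.round(w/2/np.pi,5),"mm",np.round(d*1000,1))
E
python3 -c "
from h import *
go(.447,-.316,.2,.288)"
```

```text
t 1.6 pos [ 0.1677 -0.628   0.201 ] rot [3.1415 0.     0.2609] q7 -0.051
shift [ 1.1679 -0.7647  0.0031] turn [ 2.00e-05  0.00e+00 -4.31e-03] mm [ 350.4 -229.4    0.9]
```

```bash
python3 -m crank '[[[0.58,-0.38,0],[0,0,0],1],[[0.58,-0.38,0],[0,0,0],1],[[0.58,-0.38,0],[0,0,0],1],[[0.58,-0.38,0],[0,0,-0.004],1]]' 60
python3 -m crank '[[[0.585,-0.385,0],[0,0,0],1],[[0.585,-0.385,0],[0,0,0],1],[[0.585,-0.385,0],[0,0,0],1],[[0.585,-0.385,0],[0,0,0],1],[[0.585,-0.385,0],[0,0,0],1]]'
python3 - <<'E'
from h import *
np.set_printoptions(precision=4,suppress=True)
W=read_camera("wrist"); save(W,"w1"); print(ray(W,(256,192)))
for r in pinpoint(W,"lid_handle"): print(r, atz(W,r["pixel"],.028))
for r in outline_of(W,"lid_handle"):
    c=max(cv2.findContours(r["pixels"].astype(np.uint8),cv2.RETR_EXTERNAL,cv2.CHAIN_APPROX_NONE)[0],key=cv2.contourArea)[:,0,:]
    w=np.array([atz(W,q,.014)[:2] for q in c],np.float32)*1000
    print(r["score"],cv2.minAreaRect(w))
# dark handle top within the plate
g=W["color"].max(2); 
go(.447,-.316,.2,.288)
E
```

```text
clock: 2.1
eef_pos: [0.3103, -0.4692, 0.2012]
tcp_rot: [-3.141, -0.002, 0.294]
wrist_force: [0.0, -0.0, 0.4]
gripper_width: 1.0
finger_force: 0.0
clock: 2.72
eef_pos: [0.4432, -0.3117, 0.201]
tcp_rot: [3.141, -0.0, 0.29]
wrist_force: [0.1, -0.7, -0.6]
gripper_width: 0.996
finger_force: 0.0
(array([ 0.5234, -0.2881,  0.3735]), array([-0.3204, -0.1011, -0.9419]))
{'pixel': [261.8, 160.3], 'score': 0.87} [ 0.4431 -0.3206  0.028 ]
{'pixel': [211.5, 321.1], 'score': 0.84} [ 0.2158 -0.3208  0.028 ]
0.72 ((547.3287353515625, -546.550537109375), (211.11135864257812, 91.04373931884766), 40.40748977661133)
0.58 ((212.52294921875, -321.10870361328125), (120.11507415771484, 114.70836639404297), 87.4727554321289)
0.55 ((446.1296691894531, -315.4918212890625), (173.27597045898438, 163.3414764404297), 16.21127700805664)
t 2.875 pos [ 0.4405 -0.315   0.2008] rot [3.1408 0.0012 0.2825] q7 -0.785
shift [0.0197 0.0093 0.0028] turn [ 0.0001  0.0002 -0.0009] mm [5.9 2.8 0.8]
```

View pics/w1.png

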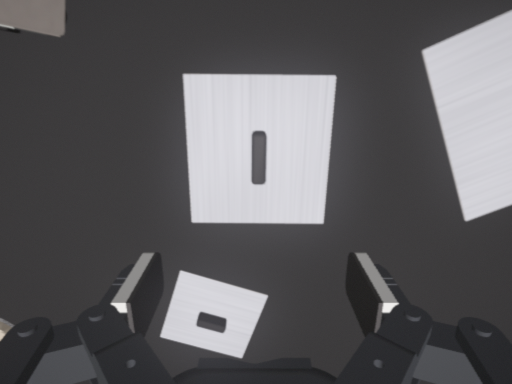

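The wrist view shows the middle lid's plate with corners (183,74), (335,75), (325,223), (191,223) and its handle around (259,157). The measured plate is 173 x 163 mm, which fits.

Run:
```python
from h import *
np.set_printoptions(precision=4,suppress=True)
W=read_camera("wrist"); g=W["color"].max(2)
sub=g[85:215,200:318]; m=(sub<110).astype(np.uint8)
n,l,s,c=cv2.connectedComponentsWithStats(m); i=1+np.argmax(s[1:,4]); print(s[i],c[i]+[200,85])
print(atz(W,c[i]+[200,85],.034))
for q in [(183.5,74),(335,75),(325,223),(191,223)]: print(atz(W,q,.014))
go(.446,-.3155,.2,.283)
```

```text
[ 49  42  14  53 674] [255.7893 152.7344]
[ 0.4478 -0.3149  0.034 ]
[ 0.5032 -0.2198  0.014 ]
[ 0.5465 -0.3729  0.014 ]
[ 0.383  -0.4222  0.014 ]
[ 0.3373 -0.2647  0.014 ]
t 2.925 pos [ 0.4405 -0.315   0.2008] rot [3.1409 0.001  0.2821] q7 -0.786
shift [0.0171 0.0067 0.0027] turn [ 0.0001  0.0002 -0.0001] mm [5.1 2.  0.8]
```

```bash
python3 -m crank '[[[0.018,0.007,0.2],[0,0,0],1],[[0.018,0.007,0.4],[0,0,0],1],[[0.018,0.007,0.47],[0,0,0],1],[[0.018,0.007,0.47],[0,0,0],1],[[0.018,0.007,0.47],[0,0,0],1]]' 70
python3 -c "
from h import *
go(.4465,-.3155,.019,.283)"
```

```text
clock: 3.55
eef_pos: [0.4484, -0.3148, 0.0612]
tcp_rot: [3.139, -0.001, 0.284]
wrist_force: [0.1, 0.3, 0.2]
gripper_width: 1.002
finger_force: 0.0
t 3.55 pos [ 0.4484 -0.3148  0.0612] rot [ 3.1394e+00 -1.3000e-03  2.8430e-01] q7 -0.827
shift [-0.0069  0.0003  0.1406] turn [ 0.00034 -0.00021  0.00021] mm [-2.1  0.1 42.2]
```

```bash
python3 -m crank '[[[-0.006,0,0.1],[0,0,0],1],[[-0.006,0,0.14],[0,0,0],1],[[-0.006,0,0.14],[0,0,0],1],[[-0.006,0,0.14],[0,0,0],0.5],[[-0.006,0,0.14],[0,0,0],0]]' 70
python3 -m crank '[[[0,0,0],[0,0,0],0],[[0,0,0],[0,0,0],0],[[0,0,0],[0,0,0],0],[[0,0,0],[0,0,0],0],[[0,0,0],[0,0,0],0]]'
python3 -c "
from h import *
W=read_camera('wrist'); save(W,'w2'); o=get_obs(); print(o['eef_pos'],o['gripper_width'],o['finger_force'],o['wrist_force'])"
```

```text
clock: 4.18
eef_pos: [0.447, -0.3142, 0.0189]
tcp_rot: [3.14, -0.001, 0.286]
wrist_force: [0.5, -0.1, -0.1]
gripper_width: 0.607
finger_force: 0.0
clock: 4.8
eef_pos: [0.4462, -0.3137, 0.0179]
tcp_rot: [3.142, 0.0, 0.286]
wrist_force: [-0.3, 0.4, -1.1]
gripper_width: 0.001
finger_force: 0.0
[ 0.44616678 -0.31369849  0.01787762] 0.00035596481774219824 0.0 [-1.00330883  0.68715034 -0.07246419]
```

View pics/w2.png

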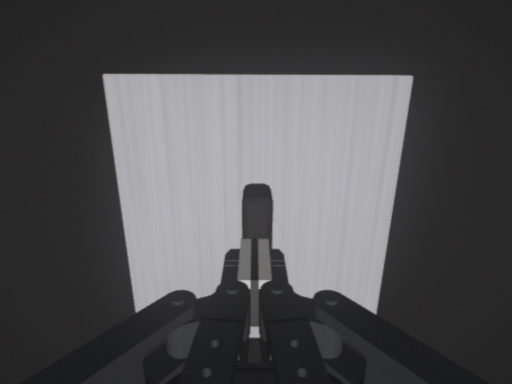

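The fingers closed fully on nothing. The handle, with its front end at (257,185), shows ahead of the pads at (255,240).

Run:
```python
from h import *
np.set_printoptions(precision=4,suppress=True)
W=read_camera("wrist"); o=get_obs()
a=atz(W,(104,75),.014);b=atz(W,(412,76),.014); print(a,b,np.linalg.norm(a-b))
u=(a-b)/np.linalg.norm(a-b); n=np.array([u[1],-u[0],0]); print("centre", (a+b)/2-n*.086, "yaw",np.arctan2(n[1],n[0]))
Rm=R.from_euler("xyz",o["tcp_rot"]).as_matrix()
for z in (0,-.019,-.04): print("tool",z,proj(W,o["eef_pos"]+Rm@[0,0,z]), o["eef_pos"]+Rm@[0,0,z])
print(proj(W,o["eef_pos"]+Rm@[.011,0,0]))
print("handle front end at z .042 ->",atz(W,(257,185),.042), "camera",ray(W,(256,192))[0])
S=read_camera("scene"); T=read_camera("top"); 
big=np.hstack([cv2.resize(P["color"][r0:r0+75,c0:c0+100],(400,300),interpolation=cv2.INTER_CUBIC) for P,r0,c0 in((S,165,140),(T,150,255))])
cv2.imwrite("pics/c3.png",big[:,:,::-1])
```

```text
[ 0.5057 -0.2157  0.014 ] [ 0.5501 -0.3683  0.014 ] 0.1588764580807773
centre [ 0.4453 -0.316   0.014 ] yaw 0.2827976746163359
tool 0 [253.7969 227.2985] [ 0.4462 -0.3137  0.0179]
tool -0.019 [253.7363 242.9346] [ 0.4462 -0.3137  0.0369]
tool -0.04 [253.6526 264.5014] [ 0.4462 -0.3137  0.0579]
[253.7885 210.0787]
handle front end at z .042 -> [ 0.4795 -0.3056  0.042 ] camera [ 0.5265 -0.2904  0.1903]
```

View pics/c3.png

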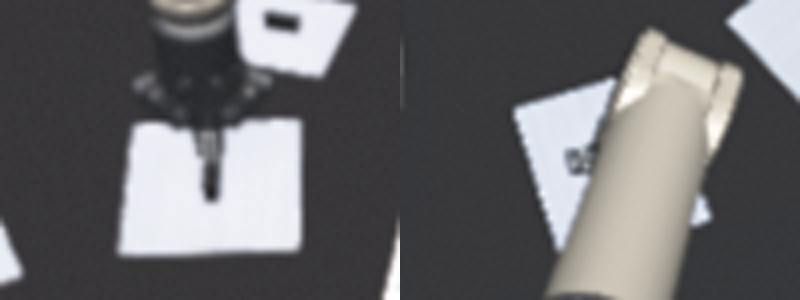

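Run:
```python
from h import *
np.set_printoptions(precision=4,suppress=True)
S=read_camera("scene");T=read_camera("top"); o=get_obs(); e=o["eef_pos"]
f=lambda X,c0,r0,P:(proj(P,X)-[c0,r0])*4
for z in(0,.012,.024,.04): print(z,"S crop",f(e+[0,0,z],140,165,S))
h=np.array([.446,-.3155,.042])
for s in(-.028,0,.028): print("handle top",s,f(h+s*np.array([np.cos(.283),np.sin(.283),0]),140,165,S),"T",f(h+s*np.array([np.cos(.283),np.sin(.283),0]),255,150,T)+[400,0])
for a in(-86,86):
  for b in(-81,81):
    X=np.array([.446,-.3155,.014])+a/1e3*np.array([np.cos(.283),np.sin(.283),0])+b/1e3*np.array([-np.sin(.283),np.cos(.283),0])
    print("corner",a,b,f(X,140,165,S),"T",f(X,255,150,T)+[400,0])
W=read_camera("wrist");print(W["fovy"],W["cx"],W["cy"])
```

```text
0 S crop [213.728 182.456]
0.012 S crop [212.6384 173.2455]
0.024 S crop [211.5391 163.9518]
0.04 S crop [210.0577 151.429 ]
handle top -0.028 [211.1604 142.9756] T [621.0554 186.2869]
handle top 0 [209.7873 163.4283] T [612.6941 160.6641]
handle top 0.028 [208.3821 184.3608] T [604.3736 135.1667]
corner -86 -81 [132.9732 126.2416] T [707.7685 219.9277]
corner -86 81 [299.5297 120.7783] T [560.7515 264.6771]
corner 86 -81 [118.5929 254.0435] T [656.5166  66.2742]
corner 86 81 [297.3361 247.8723] T [511.4601 109.7504]
61.51881543923837 254.12205709835672 188.54698042857208
```

Run:
```python
from h import *
np.set_printoptions(precision=1,suppress=True)
W=read_camera("wrist"); o=get_obs(); Rm=R.from_euler("xyz",o["tcp_rot"]).as_matrix()
im=W["color"].copy()[150:350,155:355]; im=cv2.resize(im,(600,600),interpolation=cv2.INTER_CUBIC)
for x,col in((.011,(255,0,0)),(-.011,(0,255,0))):
  for z in np.arange(0,.07,.01):
    for y in(-.011,.011):
      q=proj(W,o["eef_pos"]+Rm@[x,y,-z]); print(x,z,q) if y>0 else 0
      cv2.circle(im,tuple(int(v) for v in (q-[155,150])*3),4,col,-1)
cv2.imwrite("pics/c4.png",im[:,:,::-1])
```

```text
0.011 0.0 [272.8 210.1]
0.011 0.01 [273.8 217.2]
0.011 0.02 [274.9 225.1]
0.011 0.03 [276.1 233.9]
0.011 0.04 [277.5 243.9]
0.011 0.05 [279.1 255.1]
0.011 0.06 [280.9 268.1]
0.011 0.07 [282.9 283.1]
-0.011 0.0 [272.1 243.9]
-0.011 0.01 [273.  252.5]
-0.011 0.02 [274.  261.9]
-0.011 0.03 [275.2 272.5]
-0.011 0.04 [276.4 284.3]
-0.011 0.05 [277.8 297.6]
-0.011 0.06 [279.5 312.8]
-0.011 0.07 [281.3 330.3]
```

View pics/c4.png

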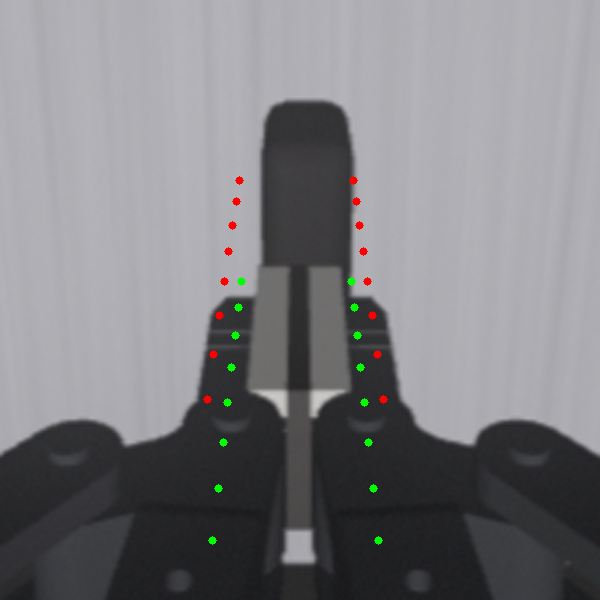

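The overlay puts the real finger ends about 34 mm behind the stated TCP: pad ends at (305,265) in the crop, shut just above the handle. So I'll open a little and go down by feel.

```bash
python3 -m crank '[[[0.003,0.005,0],[0,0,0],0.45],[[0.003,0.005,0],[0,0,0],0.45],[[0.003,0.005,0.02],[0,0,0],0.45],[[0.003,0.005,0.04],[0,0,0],0.45],[[0.003,0.005,0.04],[0,0,0],0.45]]' 70
python3 -m crank '[[[0,0,0.01],[0,0,0],0.45],[[0,0,0.02],[0,0,0],0.45],[[0,0,0.02],[0,0,0],0.45]]'
python3 - <<'E'
from h import *
np.set_printoptions(precision=1,suppress=True)
W=read_camera("wrist"); o=get_obs(); print(o["eef_pos"]*1000,o["wrist_force"]); Rm=R.from_euler("xyz",o["tcp_rot"]).as_matrix()
im=W["color"].copy()[150:350,155:355]; im=cv2.resize(im,(600,600),interpolation=cv2.INTER_CUBIC)
cv2.imwrite("pics/c5.png",im[:,:,::-1])
E
```

```text
clock: 5.82
eef_pos: [0.4468, -0.3145, 0.0051]
tcp_rot: [-3.14, 0.001, 0.286]
wrist_force: [0.2, -0.6, -0.7]
gripper_width: 0.45
finger_force: 0.0
clock: 6.2
eef_pos: [0.4473, -0.3148, -0.0003]
tcp_rot: [-3.141, 0.0, 0.286]
wrist_force: [0.2, 0.4, 0.8]
gripper_width: 0.447
finger_force: 0.0
[ 447.4 -314.9   -0.2] [ 0.2  0.  -0.3]
```

View pics/c5.png

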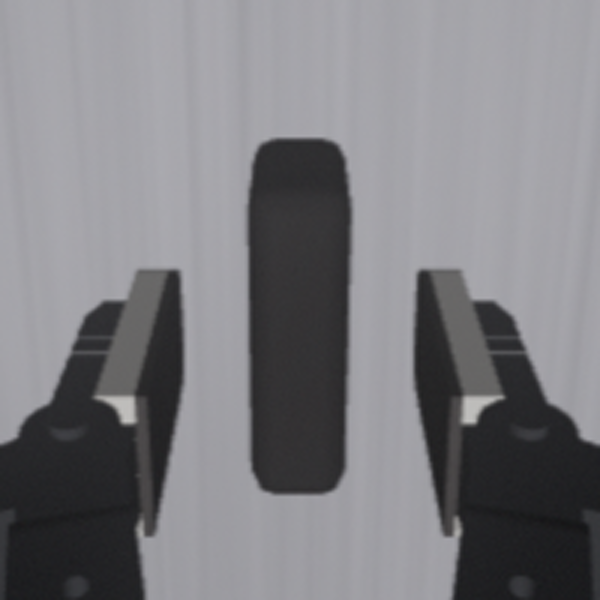

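The open pads, inner faces at (180,270) and (417,270) in the crop, straddle the handle at x=299. There is no contact at TCP z=0, so I keep going down.

```bash
python3 -m crank '[[[0,0,0.015],[0,0,0],0.45],[[0,0,0.03],[0,0,0],0.45],[[0,0,0.03],[0,0,0],0.45]]'
python3 -m crank '[[[0,0,0.01],[0,0,0],0.45],[[0,0,0.01],[0,0,0],0.45]]'
python3 -m crank '[[[0,0,0.01],[0,0,0],0.45],[[0,0,0.01],[0,0,0],0.45]]'
```

```text
clock: 6.62
eef_pos: [0.4471, -0.3146, -0.0096]
tcp_rot: [-3.141, 0.001, 0.286]
wrist_force: [0.2, -0.6, -0.2]
gripper_width: 0.453
finger_force: 0.0
clock: 6.88
eef_pos: [0.4473, -0.3148, -0.0123]
tcp_rot: [-3.141, 0.0, 0.286]
wrist_force: [0.3, 0.5, -0.4]
gripper_width: 0.451
finger_force: 0.0
clock: 7.12
eef_pos: [0.4472, -0.3148, -0.0153]
tcp_rot: [-3.141, 0.0, 0.286]
wrist_force: [-1.0, -0.2, -0.1]
gripper_width: 0.454
finger_force: 0.0
```

```bash
python3 -m crank '[[[0,0,0],[0,0,0],0],[[0,0,0],[0,0,0],0],[[0,0,0],[0,0,0],0],[[0,0,0],[0,0,0],0],[[0,0,0],[0,0,0],0]]' 70
```

```text
clock: 7.75
eef_pos: [0.4477, -0.315, -0.0149]
tcp_rot: [3.141, -0.0, 0.286]
wrist_force: [0.0, 0.9, 3.4]
gripper_width: 0.176
finger_force: 69.2
```

```bash
python3 -m crank '[[[0,0,-0.05],[0,0,0],0],[[0,0,-0.1],[0,0,0],0],[[0,0,-0.1],[0,0,0],0]]'
python3 -m crank '[[[0,0,-0.2],[0,0,0],0],[[0,0,-0.4],[0,0,0],0],[[0,0,-0.6],[0,0,0],0],[[0,0,-0.76],[0,0,0],0],[[0,0,-0.76],[0,0,0],0]]'
python3 - <<'E'
from h import *
np.set_printoptions(precision=4,suppress=True)
W=read_camera("wrist"); o=get_obs(); print(o["eef_pos"],o["tcp_rot"],o["wrist_force"],o["gripper_width"],o["finger_force"],o["wrist_torque"])
for r in pinpoint(W,"lid_handle")[:1]: print(r, atz(W,r["pixel"],o["eef_pos"][2]+.043))
for r in outline_of(W,"lid_handle")[:2]:
    c=max(cv2.findContours(r["pixels"].astype(np.uint8),cv2.RETR_EXTERNAL,cv2.CHAIN_APPROX_NONE)[0],key=cv2.contourArea)
    print(r["score"],cv2.boundingRect(c))
S=read_camera("scene");T=read_camera("top")
for n in("tank_mouth","dial_center","mark_8","mark_10","knob_grip","pointer_tip","cleaner"):
  for nm,P in(("S",S),("T",T)):
    print(n,nm,[(r["pixel"],r["score"],atz(P,r["pixel"],{"knob_grip":.21,"tank_mouth":.19,"dial_center":.19,"cleaner":0}.get(n,.1945))) for r in pinpoint(P,n)[:2]])
go(.5835,.1377,.245,.09)
E
```

```text
clock: 8.12
eef_pos: [0.4487, -0.3157, 0.0166]
tcp_rot: [3.139, -0.002, 0.286]
wrist_force: [0.0, -0.5, -2.2]
gripper_width: 0.172
finger_force: 68.6
clock: 8.75
eef_pos: [0.4498, -0.3163, 0.2474]
tcp_rot: [3.134, -0.006, 0.286]
wrist_force: [0.2, 0.3, -3.1]
gripper_width: 0.174
finger_force: 69.6
[ 0.448  -0.3152  0.2443] [ 3.139  -0.0019  0.286 ] [-0.1088 -0.4358 -3.3148] 0.17616193062529756 69.59603905677795 [ 0.0725  0.0131 -0.0363]
{'pixel': [259.8, 266.8], 'score': 0.67} [ 0.4491 -0.3192  0.2873]
0.76 (65, 75, 380, 289)
0.7 (393, 5, 119, 204)
tank_mouth S [([312.2, 225.4], 0.88, array([0.5881, 0.1417, 0.19  ])), ([385.6, 244.8], 0.25, array([0.6173, 0.3676, 0.19  ]))]
tank_mouth T [([190.8, 149.8], 0.64, array([0.5848, 0.1469, 0.19  ]))]
dial_center S []
dial_center T [([233.8, 146.6], 0.81, array([ 0.5953, -0.0167,  0.19  ]))]
mark_8 S [([250.9, 213.2], 0.83, array([ 0.5842, -0.0569,  0.1945])), ([244.7, 219.5], 0.64, array([ 0.6165, -0.0692,  0.1945]))]
mark_8 T [([245.8, 144.9], 0.78, array([ 0.6002, -0.0626,  0.1945])), ([242.7, 138.7], 0.72, array([ 0.6246, -0.051 ,  0.194
[... 281 characters left out ...]
([261.2, 212.4], 0.79, array([ 0.5885, -0.0222,  0.21  ])), ([251.7, 213.0], 0.39, array([ 0.5981, -0.0508,  0.21  ]))]
knob_grip T [([236.6, 144.4], 0.71, array([ 0.5983, -0.0285,  0.21  ]))]
pointer_tip S [([264.5, 225.9], 0.84, array([ 0.6293, -0.0022,  0.1945]))]
pointer_tip T [([230.7, 139.3], 0.74, array([ 0.6228, -0.0053,  0.1945]))]
cleaner S [([288.5, 260.1], 0.85, array([0.5848, 0.0751, 0.    ])), ([387.1, 240.8], 0.29, array([0.4152, 0.4002, 0.    ]))]
cleaner T [([215.5, 156.1], 0.56, array([0.6056, 0.0743, 0.    ]))]
t 9.7 pos [ 0.4475 -0.3149  0.243 ] rot [ 3.1414 -0.      0.2861] q7 -0.784
shift [ 0.8606 -1.3194 -0.007 ] turn [ 0.     -0.      0.0312] mm [ 258.2 -395.8   -2.1]
```

```bash
cat > fit.py <<'E'
from h import *
from scipy.optimize import minimize
def rect(p,ox=0):
    x,y,a=p; c,s=np.cos(a),np.sin(a); k=np.linspace(-.9,.9,60); out=[]
    for X,Y in((.075+0*k,.07*k),(-.075+0*k,.07*k),(.075*k,.07+0*k),(.075*k,-.07+0*k)):
        out.append(np.c_[x+c*X-s*Y,y+s*X+c*Y,.19+0*k])
    return out
def score(p,P,G):
    t=0
    for seg in rect(p):
        q=np.array([proj(P,X) for X in seg]); d=q[-1]-q[0]; n=np.array([-d[1],d[0]])/np.linalg.norm(d)
        smp=lambda I:cv2.remap(I,q[:,0].astype(np.float32)[None],q[:,1].astype(np.float32)[None],cv2.INTER_LINEAR)[0]
        t+=abs((smp(G[0])*n[0]+smp(G[1])*n[1]).mean())
    return t
def grads(P):
    g=cv2.GaussianBlur(P["color"].astype(np.float32).mean(2),(0,0),.8)
    return cv2.Sobel(g,cv2.CV_32F,1,0),cv2.Sobel(g,cv2.CV_32F,0,1)
E
python3 - <<'E'
from fit import *
np.set_printoptions(precision=4,suppress=True)
S=read_camera("scene");T=read_camera("top")
res={}
for nm,Ps in(("S",[S]),("T",[T]),("both",[S,T])):
    Gs=[grads(P) for P in Ps]; f=lambda p:-sum(score(p,P,G) for P,G in zip(Ps,Gs))
    best=min((minimize(f,[x,y,a],method="Nelder-Mead",options=dict(initial_simplex=[[x,y,a],[x+.006,y,a],[x,y+.006,a],[x,y,a+.05]])) for x in(.575,.585,.592) for y in(.132,.14,.147) for a in(.06,.1)),key=lambda r:r.fun)
    res[nm]=best.x; print(nm,best.x,best.fun)
out=[]
for P,r0,c0,key in((S,190,240,"both"),(T,112,162,"both")):
    k=6 if P is S else 6
    im=cv2.resize(P["color"][r0:r0+66,c0:c0+66 if P is T else c0+110][:, -66:],None,fx=k,fy=k,interpolation=cv2.INTER_CUBIC); cc=c0 if P is T else c0+44
    for seg in rect(res[key]):
        for X in seg[::6]:
            q=(proj(P,X)-[cc,r0]+.5)*k; cv2.circle(im,(int(q[0]),int(q[1])),2,(255,0,0),-1)
    out.append(im)
cv2.imwrite("pics/c6.png",np.hstack(out)[:,:,::-1])
E
```

```text
S [0.5811 0.1653 0.0745] -767.1807271070851
T [0.5869 0.1375 0.0936] -835.3263310109708
both [0.586  0.1384 0.0854] -1514.6514165430208
```

View pics/c6.png

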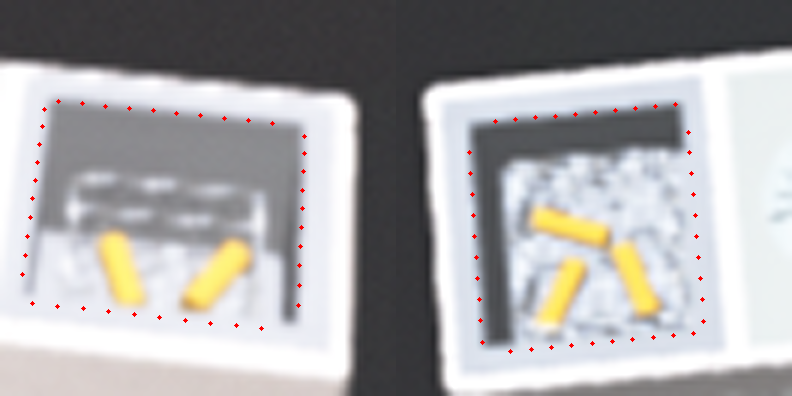

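The fitted rectangle lies on the mouth edges in both views: centre (0.586, 0.138), yaw about 0.088. Next I carry the lid to a point 85 mm short of the mouth and check with the wrist camera.

```bash
python3 -c "
from h import *
go(.501,.1305,.246,.088)"
```

```text
t 9.8 pos [ 0.4475 -0.3149  0.243 ] rot [ 3.1414 -0.      0.286 ] q7 -0.784
shift [ 0.59   -1.374  -0.0104] turn [ 3.000e-05 -1.000e-05  3.151e-02] mm [ 177.  -412.2   -3.1]
```

```bash
python3 -m crank '[[[0.06,-0.14,-0.01],[0,0,0.005],0],[[0.18,-0.41,-0.01],[0,0,0.01],0],[[0.3,-0.69,-0.01],[0,0,0.015],0],[[0.3,-0.69,-0.01],[0,0,0.015],0]]'
python3 -m crank '[[[0.06,-0.14,0],[0,0,0.005],0],[[0.18,-0.41,0],[0,0,0.01],0],[[0.3,-0.685,0],[0,0,0.0165],0],[[0.3,-0.685,0],[0,0,0.0165],0],[[0.3,-0.685,0],[0,0,0.0165],0]]'
python3 - <<'E'
from h import *
W=read_camera("wrist"); save(W,"w7"); o=get_obs();print(o["wrist_force"],o["finger_force"],o["gripper_width"])
np.set_printoptions(precision=4,suppress=True)
for n,z in(("tank_mouth",.19),("knob_grip",.21),("dial_center",.19)):print(n,[(r["pixel"],r["score"],atz(W,r["pixel"],z)) for r in pinpoint(W,n)[:2]])
np.save("w7.npy",{k:W[k] for k in("fovy","cx","cy","extrinsics","color")},allow_pickle=True)
go(.586,.138,.246,.088)
E
```

```text
clock: 10.3
eef_pos: [0.4756, -0.0884, 0.2463]
tcp_rot: [3.141, -0.001, 0.193]
wrist_force: [1.3, 0.6, -3.0]
gripper_width: 0.175
finger_force: 69.5
clock: 10.92
eef_pos: [0.5243, 0.1345, 0.2462]
tcp_rot: [-3.138, -0.001, 0.098]
wrist_force: [0.3, 0.9, -3.3]
gripper_width: 0.175
finger_force: 69.6
[ 0.9637336  -0.02233923 -2.51072668] 69.61858034133911 0.1742598026691023
tank_mouth []
knob_grip []
dial_center [([491.4, 115.8], 0.78, array([ 0.5985, -0.0236,  0.19  ]))]
t 11.125 pos [0.5247 0.1263 0.2457] rot [3.1404 0.0004 0.0858] q7 -1.898
shift [ 0.2071 -0.0215 -0.0012] turn [ 0.0002  0.0001 -0.0003] mm [62.1 -6.4 -0.3]
```

View pics/w7.png

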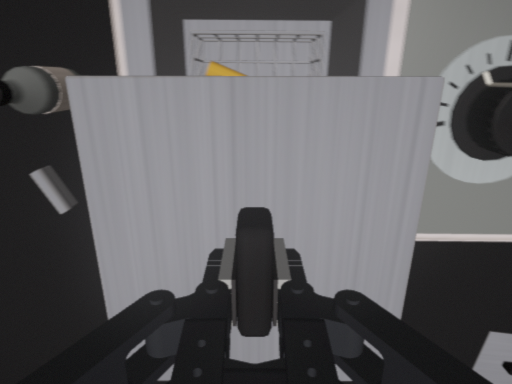

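The wrist view shows the mouth's left edge at (150,10), its right edge at (366,10), and the lid's front edge from (68,77) to (444,77). The dial is at right.

```bash
cat > edges.py <<'E'
from h import *
def lat(W,rows=(5,25,45,65)):
    g=cv2.GaussianBlur(W["color"].astype(np.float32).mean(2),(0,0),1); out=[]
    for r in rows:
        d=np.diff(g[r]); L=125+np.argmin(d[125:180]); Rr=335+np.argmax(d[335:385]); out.append((r,L+.5,Rr+.5))
    return out
E
python3 - <<'E'
from edges import *
np.set_printoptions(precision=4,suppress=True)
W=np.load("w7.npy",allow_pickle=True).item()
c0=np.array([.586,.138]);a=.088; ux=np.array([np.cos(a),np.sin(a)]);uy=np.array([-ux[1],ux[0]])
for r,l,rr in lat(W):
    A=atz(W,(l,r),.19)[:2];B=atz(W,(rr,r),.19)[:2]; print(r,l,rr,"dist",np.linalg.norm(A-B),"in mouth frame",[(ux@(q-c0),uy@(q-c0)) for q in(A,B)])
h=.2465+.043-.014
A=atz(W,(68,77),h);B=atz(W,(444,77),h);print("lid front",A,B,np.linalg.norm(A-B))
u=(A-B)[:2]/np.linalg.norm((A-B)[:2]);n=np.array([u[1],-u[0]]);print("lid centre",(A+B)[:2]/2-.086*n,"yaw",np.arctan2(n[1],n[0]),get_obs()["eef_pos"], "cam",ray(W,(256,192))[0])
E
```

```text
5 149.5 365.5 dist 0.13545174968005633 in mouth frame [(np.float64(0.06423200663094464), np.float64(0.06886672002731418)), (np.float64(0.06540530224227721), np.float64(-0.06657994795974656))]
25 151.5 363.5 dist 0.13535830666028803 in mouth frame [(np.float64(0.052924315847063745), np.float64(0.0686737720043113)), (np.float64(0.05412721152703037), np.float64(-0.06667918963274964))]
45 152.5 361.5 dist 0.1359134691097239 in mouth frame [(np.float64(0.04119226847416301), np.float64(0.06912571321308994)), (np.float64(0.042431761836373885), np.float64(-0.06678210386026645))]
65 154.5 359.5 dist 0.1358252206646662 in mouth frame [(np.float64(0.029023824037020494), np.float64(0.06893037050957962)), (np.float64(0.030295349135173268), np.float64(-0.06688889834624227))]
lid front [0.6001 0.2202 0.2755] [0.6155 0.0632 0.2755] 0.15780218502883805
lid centre [0.5222 0.1333] yaw 0.09751110197872842 [0.5247 0.1263 0.2457] cam [0.6076 0.1416 0.4188]
```

```bash
python3 -m crank '[[[0.06,-0.01,0],[0,0,0],0],[[0.11,-0.02,0],[0,0,0],0],[[0.11,-0.02,0],[0,0,0],0],[[0.11,-0.02,0],[0,0,0],0]]'
python3 - <<'E'
from edges import *
np.set_printoptions(precision=4,suppress=True)
W=read_camera("wrist"); save(W,"w8"); o=get_obs(); print(o["eef_pos"],o["tcp_rot"])
c0=np.array([.586,.138]);a=.088; ux=np.array([np.cos(a),np.sin(a)]);uy=np.array([-ux[1],ux[0]])
for r,l,rr in lat(W,(40,50,60,68)):
    A=atz(W,(l,r),.19)[:2];B=atz(W,(rr,r),.19)[:2]; print(r,l,rr,"dist",np.linalg.norm(A-B),[(ux@(q-c0),uy@(q-c0)) for q in(A,B)])
g=cv2.GaussianBlur(W["color"].astype(np.float32).mean(2),(0,0),1)
for c in(175,190,260,335,350):
    d=np.diff(g[:72,c]); k=np.argsort(-abs(d))[:4]; print(c,[(i,round(float(d[i]),1),ux@(atz(W,(c,i+.5),.19)[:2]-c0)) for i in k])
E
```

```text
clock: 11.62
eef_pos: [0.5565, 0.1364, 0.2457]
tcp_rot: [3.141, 0.001, 0.088]
wrist_force: [-0.1, -0.5, -2.8]
gripper_width: 0.17
finger_force: 69.7
[0.5564 0.1365 0.2457] [3.1411 0.0008 0.0878]
40 134.5 382.5 dist 0.15998640265891403 [(np.float64(0.07684447386652611), np.float64(0.07789293918466389)), (np.float64(0.07675174663372548), np.float64(-0.08209343660215263))]
50 146.5 356.5 dist 0.13674045838767165 [(np.float64(0.07089665759936735), np.float64(0.07080218386962996)), (np.float64(0.07081863524362822), np.float64(-0.065938252258761))]
60 147.5 355.5 dist 0.1367160227159826 [(np.float64(0.06484079844857742), np.float64(0.07080937615670778)), (np.float64(0.06476404470895068), np.float64(-0.06590662501411537))]
68 148.5 354.5 dist 0.1364312246655885 [(np.float64(0.059913135351607895), np.float64(0.07068274354858627)), (np.float64(0.05983756028848154), np.float64(-0.06574846018487827))]
175 [(np.int64(1), 50.1, np.float64(0.09871853120624974)), (np.int64(46), -27.5, np.float64(0.07297880567506698)), (np.int64(0), 27.3, np.float64(0.09926701800344323)), (np.int64(2), 27.0, np.floa
[... 223 characters left out ...]
at64(0.0992612891408257))]
260 [(np.int64(1), 42.5, np.float64(0.09868608478340765)), (np.int64(56), 29.8, np.float64(0.06693155651065992)), (np.int64(46), -28.8, np.float64(0.07294715108649806)), (np.int64(0), 24.3, np.float64(0.09923455659202632))]
335 [(np.int64(1), 33.9, np.float64(0.09865745991091339)), (np.int64(46), -26.7, np.float64(0.07291922496261923)), (np.int64(0), 21.3, np.float64(0.09920591849245215)), (np.int64(45), -19.2, np.float64(0.07351460759508865))]
350 [(np.int64(1), 26.2, np.float64(0.09865173542279897)), (np.int64(46), -26.1, np.float64(0.07291364023224597)), (np.int64(45), -19.1, np.float64(0.07350901928658204)), (np.int64(0), 18.7, np.float64(0.09920019135871185))]
```

```bash
python3 -m crank '[[[0.06,-0.004,0],[0,0,0],0],[[0.102,-0.004,0],[0,0,0],0],[[0.102,-0.004,0.05],[0,0,0],0],[[0.102,-0.004,0.12],[0,0,0],0],[[0.102,-0.004,0.17],[0,0,0],0]]'
python3 -m crank '[[[0,0,0.02],[0,0,0],0],[[0,0,0.03],[0,0,0],0],[[0,0,0.03],[0,0,0],0]]'
python3 -c "
from h import *
go(.5866,.1409,.165,.088); print(get_obs()['wrist_force'],get_obs()['wrist_torque'])"
```

```text
clock: 12.3
eef_pos: [0.5858, 0.1403, 0.1928]
tcp_rot: [3.141, 0.003, 0.088]
wrist_force: [0.0, -0.3, -2.5]
gripper_width: 0.172
finger_force: 69.7
clock: 12.68
eef_pos: [0.5876, 0.1408, 0.1863]
tcp_rot: [-3.142, -0.001, 0.088]
wrist_force: [-0.5, -0.3, -3.3]
gripper_width: 0.174
finger_force: 69.7
t 12.675 pos [0.5876 0.1408 0.1863] rot [-3.1416e+00 -7.0000e-04  8.8000e-02] q7 -1.95
shift [-0.0033 -0.0005  0.0709] turn [-0.0e+00 -1.2e-04  1.0e-05] mm [-1.  -0.1 21.3]
[-0.48455413 -0.26427815 -3.25555814] [ 0.01361899 -0.0206112  -0.03524359]
```

```bash
python3 -m crank '[[[0,0,0.015],[0,0,0],0],[[0,0,0.03],[0,0,0],0],[[0,0,0.03],[0,0,0],0]]'
python3 -m crank '[[[0,0,0.01],[0,0,0],0],[[0,0,0.015],[0,0,0],0],[[0,0,0.015],[0,0,0],0]]'
```

```text
clock: 13.05
eef_pos: [0.587, 0.1406, 0.1763]
tcp_rot: [3.141, 0.001, 0.088]
wrist_force: [-0.6, -0.6, -2.6]
gripper_width: 0.173
finger_force: 69.7
clock: 13.42
eef_pos: [0.5872, 0.1407, 0.1722]
tcp_rot: [3.141, 0.0, 0.088]
wrist_force: [0.3, 0.9, -3.1]
gripper_width: 0.174
finger_force: 69.7
```

```bash
python3 -m crank '[[[0,0,0.01],[0,0,0],0],[[0,0,0.012],[0,0,0],0],[[0,0,0.012],[0,0,0],0]]'
python3 -m crank '[[[0,0,0.006],[0,0,0],0],[[0,0,0.01],[0,0,0],0],[[0,0,0.01],[0,0,0],0]]'
```

```text
clock: 13.8
eef_pos: [0.5873, 0.1407, 0.1687]
tcp_rot: [3.141, 0.0, 0.088]
wrist_force: [-0.5, -0.3, -2.2]
gripper_width: 0.171
finger_force: 69.7
clock: 14.18
eef_pos: [0.5872, 0.1407, 0.1656]
tcp_rot: [3.141, 0.0, 0.088]
wrist_force: [0.6, 0.2, -2.7]
gripper_width: 0.174
finger_force: 69.7
```

```bash
python3 -m crank '[[[0,0,0.004],[0,0,0],0],[[0,0,0.005],[0,0,0],0],[[0,0,0.005],[0,0,0],0]]'
python3 -m crank '[[[0,0,0.004],[0,0,0],0],[[0,0,0.005],[0,0,0],0],[[0,0,0.005],[0,0,0],0]]'
```

```text
clock: 14.55
eef_pos: [0.5875, 0.1408, 0.1652]
tcp_rot: [3.141, -0.001, 0.088]
wrist_force: [-2.6, -1.8, 5.0]
gripper_width: 0.174
finger_force: 70.6
clock: 14.92
eef_pos: [0.5875, 0.1408, 0.1651]
tcp_rot: [3.141, -0.001, 0.088]
wrist_force: [-6.0, -1.6, 12.3]
gripper_width: 0.168
finger_force: 71.8
```

```bash
python3 -m crank '[[[0,0,-0.006],[0,0,0],0],[[0,0,-0.006],[0,0,0],0.5],[[0,0,-0.006],[0,0,0],0.5],[[0,0,-0.006],[0,0,0],0.5],[[0,0,-0.006],[0,0,0],0.5]]'
python3 -m crank '[[[0,0,-0.05],[0,0,0],0.5],[[0,0,-0.15],[0,0,0],0.5],[[0,0,-0.3],[0,0,0],0.6],[[-0.1,0,-0.4],[0,0,0],1],[[-0.1,0,-0.4],[0,0,0],1]]'
python3 - <<'E'
from fit import *
np.set_printoptions(precision=4,suppress=True)
W=read_camera("wrist"); save(W,"w9"); np.save("w9.npy",{k:W[k] for k in("fovy","cx","cy","extrinsics","color")},allow_pickle=True)
for n,z in(("lid_handle",.208),("knob_grip",.21),("dial_center",.19),("pointer_tip",.1945),("mark_8",.1945)):print(n,[(r["pixel"],r["score"],atz(W,r["pixel"],z)) for r in pinpoint(W,n)[:2]])
for r in outline_of(W,"lid_handle")[:1]:
    c=max(cv2.findContours(r["pixels"].astype(np.uint8),cv2.RETR_EXTERNAL,cv2.CHAIN_APPROX_NONE)[0],key=cv2.contourArea)[:,0,:]
    print(cv2.minAreaRect(np.array([atz(W,q,.194)[:2]*1000 for q in c],np.float32)))
go(.6,-.024,.26,.088)
E
```

```text
clock: 15.55
eef_pos: [0.5873, 0.1408, 0.1644]
tcp_rot: [-3.142, 0.0, 0.088]
wrist_force: [-0.3, -0.2, -0.4]
gripper_width: 0.5
finger_force: 0.0
clock: 16.18
eef_pos: [0.558, 0.1394, 0.2891]
tcp_rot: [-3.141, -0.007, 0.089]
wrist_force: [-0.0, 0.2, -0.1]
gripper_width: 0.991
finger_force: 0.0
lid_handle [([259.5, 155.2], 0.78, array([0.5834, 0.1372, 0.208 ]))]
knob_grip [([464.1, 154.3], 0.65, array([ 0.5991, -0.0248,  0.21  ]))]
dial_center [([448.1, 149.1], 0.79, array([ 0.599 , -0.0234,  0.19  ]))]
pointer_tip [([73.7, 204.0], 0.72, array([0.5215, 0.2973, 0.1945])), ([437.1, 117.6], 0.71, array([ 0.6244, -0.0044,  0.1945]))]
mark_8 [([489.0, 156.2], 0.71, array([ 0.5969, -0.0568,  0.1945])), ([494.2, 127.1], 0.65, array([ 0.621 , -0.0532,  0.1945]))]
((585.892333984375, 140.24356079101562), (172.09425354003906, 162.0965576171875), 5.093686580657959)
t 16.525 pos [0.5573 0.1378 0.2834] rot [3.1415 0.0021 0.0879] q7 -1.911
shift [0.0945 0.5498 0.0777] turn [ 0.      0.0003 -0.    ] mm [ 28.4 164.9  23.3]
```

View pics/w9.png

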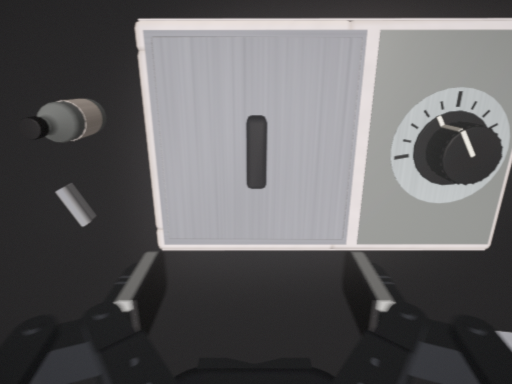

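The lid lies flat and centred in the deck frame, with its plate measuring 172 x 162 at (0.586, 0.140). The knob is at (470,155) with its pointer near 3.3 minutes. Next, over the dial.

```bash
python3 -m crank '[[[0.02,0.15,-0.04],[0,0,0],1],[[0.05,0.35,-0.05],[0,0,0],1],[[0.06,0.54,-0.05],[0,0,0],1],[[0.06,0.54,-0.05],[0,0,0],1],[[0.06,0.54,-0.05],[0,0,0],1]]' 50
cat > dial.py <<'E'
from h import *
np.set_printoptions(precision=4,suppress=True)
def look(D=None):
    W=read_camera("wrist"); W["fovy"]=2*np.degrees(np.arctan(192/314.6)) # focal corrected by known sizes
    out={}
    for n,z in(("dial_center",.19),("knob_grip",.21),("pointer_tip",.1945),("mark_8",.1945),("mark_10",.1945)):
        out[n]=[(np.round(r["pixel"],1),round(r["score"],2),atz(W,r["pixel"],z)) for r in pinpoint(W,n)[:3]]
        print(n,out[n])
    return W,out
E
python3 - <<'E'
from dial import *
W,o=look(); save(W,"w10"); np.save("w10.npy",{k:W[k] for k in("fovy","cx","cy","extrinsics","color")},allow_pickle=True)
# knob outline + dark marks on dial plate: rectify to a 0.5 mm grid at z .1945
D=np.array([.6003,-.0243]); N=320
g=W["color"].max(2)
from itertools import product
ys,xs=np.mgrid[0:N,0:N]; X=D[0]+(N/2-ys)*.0004; Y=D[1]+(N/2-xs)*.0004
E=np.array(W["extrinsics"]); P=np.stack([X,Y,0*X+.1945],-1)@E[:3,:3].T+E[:3,3]; f=314.6
m=cv2.remap(W["color"],(W["cx"]-f*P[...,0]/P[...,2]).astype(np.float32),(W["cy"]+f*P[...,1]/P[...,2]).astype(np.float32),cv2.INTER_CUBIC)
cv2.imwrite("pics/rect.png",m[:,:,::-1])
print("eef",get_obs()["eef_pos"])
# colours round radius 41 mm
for a in range(-110,115,5):
    t=np.radians(a)+.088; v=[int(m[int(N/2-r*np.cos(t)/.4),int(N/2-r*np.sin(t)/.4)].mean()) for r in(30,36,38,42,46,48,52,55)]; print(a,v)
E
```

```text
clock: 17.15
eef_pos: [0.5895, -0.0212, 0.2988]
tcp_rot: [-3.14, 0.001, 0.088]
wrist_force: [-0.0, 1.0, -0.0]
gripper_width: 0.996
finger_force: 0.0
dial_center [(array([257.6, 163. ]), 0.76, array([ 0.6011, -0.0234,  0.19  ])), (array([397.3, 104.3]), 0.65, array([ 0.6638, -0.139 ,  0.19  ]))]
knob_grip [(array([256.8, 169. ]), 0.62, array([ 0.6009, -0.0226,  0.21  ]))]
pointer_tip [(array([238.4, 137.4]), 0.96, array([ 0.6239, -0.0043,  0.1945]))]
mark_8 [(array([294. , 171.6]), 0.94, array([ 0.5972, -0.0572,  0.1945])), (array([295.7, 143.8]), 0.77, array([ 0.6227, -0.0554,  0.1945]))]
mark_10 [(array([294. , 171.6]), 0.94, array([ 0.5972, -0.0572,  0.1945])), (array([295.7, 143.8]), 0.77, array([ 0.6227, -0.0554,  0.1945]))]
eef [ 0.5896 -0.0204  0.2996]
-110 [72, 206, 208, 211, 209, 207, 171, 169]
-105 [71, 207, 208, 211, 207, 208, 170, 185]
-100 [71, 99, 116, 117, 125, 206, 170, 215]
-95 [73, 193, 192, 213, 206, 209, 171, 230]
-90 [73, 208, 209, 208, 208, 208, 170, 229]
-85 [76, 207, 209, 208, 207, 208, 172, 230]
-80 [76, 166, 187, 197, 207, 208, 171, 217]
-75 [74, 197, 202, 21
[... 929 characters left out ...]
89, 185]
35 [224, 208, 207, 209, 206, 208, 194, 185]
40 [84, 177, 107, 118, 211, 211, 193, 184]
45 [85, 204, 205, 210, 209, 208, 193, 183]
50 [84, 206, 209, 208, 209, 211, 188, 183]
55 [85, 209, 209, 209, 212, 209, 192, 183]
60 [83, 184, 116, 129, 206, 208, 189, 183]
65 [84, 208, 208, 211, 208, 207, 185, 182]
70 [84, 208, 209, 207, 207, 205, 186, 182]
75 [82, 208, 211, 206, 206, 204, 183, 181]
80 [82, 176, 137, 146, 205, 207, 185, 180]
85 [81, 208, 211, 208, 205, 208, 185, 179]
90 [81, 209, 211, 208, 205, 209, 182, 178]
95 [80, 193, 192, 206, 208, 209, 179, 178]
100 [79, 145, 106, 114, 104, 172, 180, 177]
105 [78, 209, 211, 207, 208, 206, 177, 176]
110 [79, 209, 210, 207, 207, 208, 177, 177]
```

```bash
python3 -m crank '[[[0.034,0.014,0],[0,0,-0.028],1],[[0.034,0.014,0],[0,0,-0.056],1],[[0.034,0.014,0],[0,0,-0.084],1],[[0.034,0.014,0],[0,0,-0.112],1],[[0.034,0.014,0],[0,0,-0.14],1]]'
python3 -m crank '[[[0,0,0],[0,0,-0.028],1],[[0,0,0],[0,0,-0.056],1],[[0,0,0],[0,0,-0.084],1],[[0,0,0],[0,0,-0.112],1],[[0,0,0],[0,0,-0.14],1]]'
python3 -m crank '[[[0,0,0],[0,0,-0.028],1],[[0,0,0],[0,0,-0.056],1],[[0,0,0],[0,0,-0.084],1],[[0,0,0],[0,0,-0.112],1],[[0,0,0],[0,0,-0.14],1]]'
python3 -m crank '[[[0,0,0],[0,0,-0.028],1],[[0,0,0],[0,0,-0.056],1],[[0,0,0],[0,0,-0.084],1],[[0,0,0],[0,0,-0.112],1],[[0,0,0],[0,0,-0.14],1]]'
cat >> dial.py <<'E'
def center():
    "fit dial plate (50 mm circle at z .19..) and pointer from a wrist picture"
    W,o=look()
    return W,o
E
python3 - <<'E'
from dial import *
look(); o=get_obs(); print(o["q"]); go(.6003,-.0243,.2,.088-2.77)
E
```

```text
clock: 18.08
eef_pos: [0.6001, -0.0243, 0.2997]
tcp_rot: [3.141, 0.0, 0.975]
wrist_force: [-0.3, 0.2, 0.1]
gripper_width: 1.002
finger_force: 0.0
clock: 18.7
eef_pos: [0.6001, -0.0244, 0.2997]
tcp_rot: [3.141, 0.0, 1.854]
wrist_force: [0.2, 0.2, -0.3]
gripper_width: 1.002
finger_force: 0.0
clock: 19.32
eef_pos: [0.6001, -0.0244, 0.2997]
tcp_rot: [-3.141, 0.0, 2.734]
wrist_force: [-0.4, -0.2, -0.6]
gripper_width: 0.999
finger_force: 0.0
clock: 19.95
eef_pos: [0.6001, -0.0245, 0.2997]
tcp_rot: [-3.141, 0.0, -2.67]
wrist_force: [0.6, -0.3, 0.3]
gripper_width: 0.999
finger_force: 0.0
dial_center [(array([252.7, 173.4]), 0.79, array([ 0.5988, -0.0268,  0.19  ])), (array([506.9, 254.4]), 0.25, array([0.5576, 0.2439, 0.19  ]))]
knob_grip [(array([256.8, 181.8]), 0.73, array([ 0.5987, -0.0227,  0.21  ]))]
pointer_tip [(array([261.2, 212.6]), 0.59, array([ 0.6288, -0.0024,  0.1945]))]
mark_8 [(array([224.1, 157.5]), 0.66, array([ 0.596 , -0.0571,  0.1945])), (array([220.9, 182.2]), 0.56, array([ 0.6185, -0.0498,  0.1945]))]
mark_10 [(array([224.1, 157.5]), 0.66, array([ 0.596 , -0.0571,  0.1945])), (array([220.9, 182.2]), 0.56, array([ 0.6185, -0.0498,  0.1945]))]
[ 0.7255  0.3943 -1.0291  1.4959  0.3387  1.4419  1.7212]
t 20.25 pos [ 0.6002 -0.0248  0.2997] rot [-3.1412  0.     -2.6783] q7 1.721
shift [-0.0012  0.0015  0.3322] turn [-0.0001  0.      0.0006] mm [-0.4  0.5 99.7]
```

```bash
python3 -m crank '[[[0,0,0.15],[0,0,0],1],[[0,0,0.3],[0,0,0],1],[[0,0,0.4],[0,0,0],0.8],[[0,0,0.42],[0,0,0],0.75],[[0,0,0.42],[0,0,0],0.75]]' 40
python3 -m crank '[[[0,0,0.015],[0,0,0],0.7],[[0,0,0.03],[0,0,0],0.7],[[0,0,0.03],[0,0,0],0.7]]'
```

```text
clock: 20.88
eef_pos: [0.6007, -0.0248, 0.1744]
tcp_rot: [-3.141, 0.001, -2.677]
wrist_force: [-0.4, 1.8, 0.3]
gripper_width: 0.75
finger_force: 0.0
clock: 21.25
eef_pos: [0.6001, -0.0251, 0.1646]
tcp_rot: [-3.141, -0.0, -2.677]
wrist_force: [0.6, 0.1, -0.0]
gripper_width: 0.7
finger_force: 0.0
```

```bash
python3 -m crank '[[[0,0,0],[0,0,0],0.4],[[0,0,0],[0,0,0],0.3],[[0,0,0],[0,0,0],0.2],[[0,0,0],[0,0,0],0.2],[[0,0,0],[0,0,0],0.2]]' 40
python3 -c "
from h import *
o=get_obs(); print(o['wrist_force'],o['wrist_torque'],o['tcp_rot'],o['q'][6],o['tau'][6],o['gripper_width'])"
```

```text
clock: 21.88
eef_pos: [0.5999, -0.024, 0.1652]
tcp_rot: [3.141, -0.0, -2.676]
wrist_force: [-3.5, 1.7, 6.1]
gripper_width: 0.522
finger_force: 40.9
[-3.45346563  1.73076785  6.06825092] [ 0.36559557  0.79584949 -0.04879992] [ 3.14083793e+00 -9.15319603e-05 -2.67600654e+00] 1.6437639483021846 0.027614335413090885 0.5217950273953484
```

```bash
cat > tq.py <<'E'
from h import *
o=get_obs(); print("tq",np.round(o['wrist_torque'],3),"F",np.round(o['wrist_force'],1),"yaw",round(np.degrees(o['tcp_rot'][2]),2),"q7",round(o['q'][6],3),"tau7",round(o['tau'][6],3),"w",round(o['gripper_width'],3),round(o['clock'],2))
E
python3 -m crank '[[[0,0,0],[0,0,0.025],0.2],[[0,0,0],[0,0,0.05],0.2],[[0,0,0],[0,0,0.075],0.2],[[0,0,0],[0,0,0.1],0.2],[[0,0,0],[0,0,0.125],0.2]]' | grep -v claw >/dev/null; python3 tq.py
python3 -m crank '[[[0,0,0],[0,0,0],0.2]]' >/dev/null; python3 tq.py
```

```text
tq [0.498 0.735 0.063] F [-3.   2.7  4.7] yaw 161.43 q7 0.932 tau7 0.868 w 0.528 22.5
tq [ 0.679  0.822 -0.095] F [-4.4  2.7  5.8] yaw 161.79 q7 0.938 tau7 -0.235 w 0.523 22.62
```

```bash
python3 -m crank '[[[0,0,0],[0,0,0.025],0.2],[[0,0,0],[0,0,0.05],0.2],[[0,0,0],[0,0,0.075],0.2],[[0,0,0],[0,0,0.1],0.2],[[0,0,0],[0,0,0.125],0.2]]' >/dev/null; python3 tq.py
python3 -m crank '[[[0,0,0],[0,0,0.025],0.2],[[0,0,0],[0,0,0.05],0.2],[[0,0,0],[0,0,0.075],0.2],[[0,0,0],[0,0,0.1],0.2],[[0,0,0],[0,0,0.1],0.2]]' >/dev/null; python3 tq.py
python3 - <<'E'
from dial import *
look()
import numpy as np
L=[]
for i in range(6):
    read_camera("top"); o=get_obs(); L.append([*o["wrist_torque"],o["tau"][6]])
L=np.array(L); print(L.mean(0),L.std(0))
E
python3 tq.py
```

```text
tq [0.826 0.64  0.086] F [-3.5  4.2  5.4] yaw 116.6 q7 0.214 tau7 0.878 w 0.524 23.25
tq [ 1.044  0.433 -0.066] F [-2.1  3.8  5.3] yaw 80.93 q7 -0.364 tau7 -0.232 w 0.523 23.88
dial_center []
knob_grip [(array([252.6, 272.7]), 0.77, array([ 0.5992, -0.0253,  0.21  ]))]
pointer_tip []
mark_8 [(array([298.8, 294.1]), 0.87, array([ 0.6202, -0.0529,  0.1945]))]
mark_10 [(array([298.8, 294.1]), 0.87, array([ 0.6202, -0.0529,  0.1945]))]
[ 1.0571  0.4247 -0.0248  0.0191] [0.0251 0.0405 0.0265 0.0002]
tq [ 1.076  0.4   -0.009] F [-1.5  5.3  4.8] yaw 80.98 q7 -0.363 tau7 0.019 w 0.529 24.48
```

```bash
cat > chk.py <<'E'
from h import *
import sys
L=[]
for i in range(4):
    read_camera("top"); o=get_obs(); L.append([o["wrist_torque"][2],o["tau"][6]])
L=np.array(L); m=L.mean(0); print("tz",np.round(L[:,0],3),round(m[0],3),"tau7",np.round(L[:,1],3),"yaw",round(np.degrees(o['tcp_rot'][2]),2),"w",round(o['gripper_width'],3),round(o["clock"],2))
sys.exit(int(m[0]>.1))
E
python3 -m crank '[[[0,0,0],[0,0,0.014],0.2],[[0,0,0],[0,0,0.028],0.2],[[0,0,0],[0,0,0.028],0.2]]' >/dev/null; python3 chk.py && 
python3 -m crank '[[[0,0,0],[0,0,0.008],0.2],[[0,0,0],[0,0,0.008],0.2]]' >/dev/null; python3 chk.py && 
python3 -m crank '[[[0,0,0],[0,0,0.008],0.2],[[0,0,0],[0,0,0.008],0.2]]' >/dev/null; python3 chk.py
```

```text
tz [-0.009 -0.089  0.004 -0.002] -0.024 tau7 [0.002 0.02  0.023 0.023] yaw 70.9 w 0.525 25.05
tz [ 0.006 -0.083 -0.049  0.009] -0.029 tau7 [0.011 0.021 0.023 0.023] yaw 68.02 w 0.524 25.5
tz [-0.016 -0.025 -0.046  0.056] -0.008 tau7 [0.011 0.021 0.022 0.022] yaw 65.14 w 0.525 25.95
```

```bash
python3 -m crank '[[[0,0,0],[0,0,0.008],0.2],[[0,0,0],[0,0,0.008],0.2]]' >/dev/null && python3 chk.py && 
python3 -m crank '[[[0,0,0],[0,0,0.008],0.2],[[0,0,0],[0,0,0.008],0.2]]' >/dev/null && python3 chk.py && 
python3 -m crank '[[[0,0,0],[0,0,0.008],0.2],[[0,0,0],[0,0,0.008],0.2]]' >/dev/null && python3 chk.py && 
python3 -m crank '[[[0,0,0],[0,0,0.008],0.2],[[0,0,0],[0,0,0.008],0.2]]' >/dev/null && python3 chk.py && 
python3 -m crank '[[[0,0,0],[0,0,0.008],0.2],[[0,0,0],[0,0,0.008],0.2]]' >/dev/null && python3 chk.py
```

```text
tz [-0.028 -0.038 -0.048  0.027] -0.022 tau7 [0.011 0.021 0.022 0.022] yaw 62.26 w 0.526 26.4
tz [-0.018 -0.013 -0.06  -0.012] -0.026 tau7 [0.01  0.02  0.022 0.022] yaw 59.38 w 0.526 26.85
tz [-0.041  0.009 -0.036 -0.025] -0.023 tau7 [0.011 0.02  0.022 0.022] yaw 56.49 w 0.522 27.3
tz [0.13  0.157 0.143 0.135] 0.141 tau7 [-0.162 -0.151 -0.149 -0.149] yaw 53.65 w 0.523 27.75
```

```bash
python3 -m crank '[[[0,0,0],[0,0,0.0065],0.2],[[0,0,0],[0,0,0.0065],0.2]]' >/dev/null ; python3 chk.py
```

```text
tz [0.232 0.211 0.247 0.248] 0.235 tau7 [-0.236 -0.227 -0.226 -0.226] yaw 51.33 w 0.525 28.2
```

```bash
python3 -m crank '[[[0,0,0],[0,0,-0.02],0.2],[[0,0,0],[0,0,-0.045],0.2],[[0,0,0],[0,0,-0.07],0.2],[[0,0,0],[0,0,-0.095],0.2],[[0,0,0],[0,0,-0.12],0.2]]' >/dev/null
python3 -m crank '[[[0,0,0],[0,0,-0.025],0.2],[[0,0,0],[0,0,-0.0535],0.2],[[0,0,0],[0,0,-0.0535],0.2]]' >/dev/null; python3 chk.py
python3 -m crank '[[[0,0,0],[0,0,0],0.6],[[0,0,0],[0,0,0],0.8],[[0,0,0],[0,0,0],0.8],[[0,0,0],[0,0,0],0.8]]'
python3 -m crank '[[[0,0,-0.1],[0,0,0],0.8],[[0,0,-0.25],[0,0,0],0.9],[[0,0,-0.4],[0,0,0],1],[[0,0,-0.46],[0,0,0],1],[[0,0,-0.46],[0,0,0],1]]'
cat > ptr.py <<'E'
from dial import *
W,o=look()
D=np.array([.6003,-.0245]); N=400
def rectify(D,z):
    ys,xs=np.mgrid[0:N,0:N]; X=D[0]+(N/2-ys)*.0003; Y=D[1]+(N/2-xs)*.0003
    E=np.array(W["extrinsics"]); P=np.stack([X,Y,0*X+z],-1)@E[:3,:3].T+E[:3,3]; f=314.6
    return cv2.remap(W["color"],(W["cx"]-f*P[...,0]/P[...,2]).astype(np.float32),(W["cy"]+f*P[...,1]/P[...,2]).astype(np.float32),cv2.INTER_CUBIC).astype(float).mean(2)
def prof(m,r):
    t=np.radians(np.arange(-180,180,1.))+.088
    return cv2.remap(m.astype(np.float32),(N/2-r*np.sin(t)/.3).astype(np.float32)[None],(N/2-r*np.cos(t)/.3).astype(np.float32)[None],cv2.INTER_LINEAR)[0]
# centre from best-aligned eleven marks
best=max((((lambda m:sum(-np.mean([prof(m,r)[[180+100-20*k for k in range(11)]].mean() for r in(36,38,40)]) for _ in(0,)))(rectify(D+[dx,dy],.1945))),dx,dy) for dx in np.arange(-.004,.0041,.001) for dy in np.arange(-.004,.0041,.001))
print("centre shift",best); m=rectify(D+np.array(best[1:]),.1945)
for r in(27,29,31): p=prof(m,r); i=np.argsort(-p)[:8]; print("r",r,sorted((i-180).tolist()),p[i].astype(int))
p=np.mean([prof(m,r) for r in(36,38,40)],0); print("dark marks",[int(a) for a in np.where((p<np.roll(p,1))&(p<=np.roll(p,-1))&(p<190))[0]-180])
E
python3 ptr.py
```

```text
tz [0.022 0.04  0.029 0.057] 0.037 tau7 [-0.027 -0.065 -0.071 -0.071] yaw 113.75 w 0.524 29.4
clock: 29.9
eef_pos: [0.6001, -0.0255, 0.1643]
tcp_rot: [-3.141, 0.0, 1.979]
wrist_force: [0.5, -1.0, 0.9]
gripper_width: 0.797
finger_force: 0.0
clock: 30.52
eef_pos: [0.6007, -0.0249, 0.3033]
tcp_rot: [3.14, 0.001, 1.979]
wrist_force: [-0.2, 0.8, -0.4]
gripper_width: 0.999
finger_force: 0.0
dial_center [(array([252.1, 170.2]), 0.91, array([ 0.5971, -0.0224,  0.19  ]))]
knob_grip [(array([252.2, 179.1]), 0.63, array([ 0.5983, -0.0247,  0.21  ]))]
pointer_tip [(array([264.1, 210.7]), 0.73, array([ 0.6234, -0.054 ,  0.1945]))]
mark_8 [(array([264.1, 206. ]), 0.66, array([ 0.6214, -0.0495,  0.1945])), (array([237.8, 206.2]), 0.64, array([ 0.5982, -0.0598,  0.1945]))]
mark_10 [(array([264.1, 206. ]), 0.66, array([ 0.6214, -0.0495,  0.1945])), (array([237.8, 206.2]), 0.64, array([ 0.5982, -0.0598,  0.1945]))]
centre shift (np.float32(-119.00358), np.float64(-0.001), np.float64(0.002))
r 27 [-69, -68, -67, -66, -65, -64, -63, -62] [252 251 248 245 234 233 214 210]
r 29 [-69, -68, -67, -66, -65, -64, -63, -62] [254 253 248 245 239 227 207 193]
r 31 [-69, -68, -67, -66, -65, -64, -63, -62] [252 252 249 237 235 215 208 170]
dark marks [-100, -80, -60, -40, -20, 0, 20, 41, 61, 81, 101]
```

The pointer line on the skirt may be hidden behind the knob from this side, so I move the camera over the pointer's side before judging.

```bash
python3 -m crank '[[[-0.15,0,0],[0,0,0],1],[[-0.3,0,0],[0,0,0],1],[[-0.4,0,0],[0,0,0],1],[[-0.4,0,0],[0,0,0],1],[[-0.4,0,0],[0,0,0],1]]'
cat >> ptr.py <<'E'
print("camera",ray(W,(256,192))[0],"eef",get_obs()["eef_pos"])
for r in(25,27,29,31,33):
    p=prof(m,r); k=np.where(p>(p.max()+np.median(p[60:250]))/2)[0]; k=k[(k>80)&(k<200)]; print(r,int(p.max()),(k-180).min() if len(k) else None,(k-180).max() if len(k) else None)
cv2.imwrite("pics/m.png",m)
E
python3 ptr.py
```

```text
clock: 31.45
eef_pos: [0.6475, -0.1338, 0.302]
tcp_rot: [-3.141, -0.002, 1.981]
wrist_force: [0.1, 0.3, 0.4]
gripper_width: 1.002
finger_force: 0.0
dial_center [(array([254.4,  31.7]), 0.6, array([ 0.5988, -0.0224,  0.19  ]))]
knob_grip [(array([254.5,  34.2]), 0.75, array([ 0.6006, -0.0264,  0.21  ])), (array([256.8,  25.5]), 0.68, array([ 0.5998, -0.0202,  0.21  ]))]
pointer_tip [(array([263.7,  77.1]), 0.97, array([ 0.6199, -0.0514,  0.1945]))]
mark_8 [(array([263.4,  74.6]), 0.92, array([ 0.6188, -0.0496,  0.1945])), (array([233.6,  70.2]), 0.56, array([ 0.5946, -0.0564,  0.1945]))]
mark_10 [(array([263.4,  74.6]), 0.92, array([ 0.6188, -0.0496,  0.1945])), (array([233.6,  70.2]), 0.56, array([ 0.5946, -0.0564,  0.1945]))]
centre shift (np.float32(-83.711235), np.float64(-0.001), np.float64(0.003))
r 27 [-65, -64, -63, -62, -61, -60, -59, -58] [255 254 253 252 247 233 219 204]
r 29 [-65, -64, -63, -62, -61, -60, -59, -58] [254 254 252 248 236 225 198 187]
r 31 [-65, -64, -63, -62, -61, -60, -59, -58] [255 255 250 250 232 227 192 178]
dark marks [-100, -80, -60, -40, -20, 0, 20, 40, 57]
camera [ 0.6139 -0.0573  0.4746] eef [ 0.6477 -0.1341  0.3029]
25 255 -65 -57
27 255 -65 -58
29 254 -65 -58
31 255 -64 -58
33 225 -62 -58[ WARN:0@1.357] global loadsave.cpp:1063 imwrite_ Unsupported depth image for selected encoder is fallbacked to CV_8U.
```

```bash
python3 -c "
from h import *
T=read_camera('top')
for r in pinpoint(T,'lid_handle'): print(r['score'],atz(T,r['pixel'],.208))
print(get_obs()['wrist_force'],close_job())"
```

```text
0.88 [0.59389067 0.13968322 0.208     ]
0.75 [ 0.5687393  -0.54614989  0.208     ]
0.67 [ 0.21713863 -0.30003708  0.208     ]
the job is handed in; nothing more can be done
[-0.17200257 -0.06833203  0.16629355] None
```

I handed the job in (no verdict came back): the lid lies flat in the tank mouth, the timer was wound onto its stop until it gave (about 0.25 N m, under the 0.42 limit), and the pointer, turned back and released, stands about 1 degree from the eight-minute mark with the gripper clear.

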